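Find and hold the heavy side of a wheel head

ROBOT

A 6-joint arm with a two-finger parallel gripper is mounted at the origin on the work surface. World frame = base frame: x ahead of the robot, y to its left, z up, the work surface at z = 0. Lengths are in m, angles in degrees, forces in N, time in s.
With the tool pointing down it reaches from about 0.3 to 0.875 m from the base axis. Payload 6.4 kg.
Tool frame: the origin (TCP) lies midway between the tips of the shut fingers; the grasp point (between the pads) lies 19 mm behind it; z points along the fingers, x is the direction in which the jaws open and shut, and the axes are right-handed (so a half turn about z gives the same grasp; the last joint's range is limited). The gripper opens to 88 mm and grips with 3 to 60 N. Pads are 18 mm wide; open, the fingers measure 123 mm over their backs; the gripper's body (75 mm by 187 mm) begins 45 mm behind the grasp point.
Start: joints at [58.023, 10.359, 92.074, -0, 77.567, -11.82], TCP at [0.198, 0.54, 0.239] pointing down, gripper open.
Joint ranges: [-171.53, 171.53], [-51.25, 118.39], [17.06, 147.69], [-65.23, 245.23], [0, 150.52], [-178.68, 178.68]. Speed limits (degrees/s): [147.25, 147.25, 172.46, 180, 180, 180].

INTERFACE

Orientations are given as [roll, pitch, yaw] about the fixed x, y, z axes, in that order (R = Rz(yaw) Ry(pitch) Rx(roll)).
In Python, from rig import manip, snapshot, calibration gives the robot as it stands.
- The arm moves only by the tool jog_arm, never from a script. Its argument "commands" is a list of rows, each an object with "xyz": the shift along the tool's x, y, z in mm, a list of three; "roll": the turn about the tool's z in degrees; "hand": the finger opening in mm, from 0 to 88.1. In form: [{"xyz": [x, y, z], "roll": roll, "hand": hand}, ...]. A call has 1 to 5 rows; each row shifts and turns the commanded pose from where the row before left it, along the tool's axes as they then stand; what a row does not reach is not made up. A row lasts 1/8 s, in which the tool goes at most 62.5 mm and 10.7 degrees, less where a joint would pass 70% of its speed; a pose out of reach is approached as far as the arm can. A call with a gripper value outside its range is refused whole. The fingers move at their own pace and stop on an object; the grip force is fixed at half the most. Time passes only in rows, so rows that do not move let the fingers close. It gives the time, the measured TCP pose, the force and the opening at its end, in the units of the state.
- manip.read_state(): the state, without advancing time (a new reading comes with each control period).
- snapshot(name): name is "side" or "top"; returns (picture, depth): 400x640x3 uint8, red, green, blue; 400x640 float32, m along the optical axis (not along the pixel's ray), 0 where there is no reading.
- calibration(name): a dict with "fx", "fy", "cx", "cy" (pixels), "R" (3x3) and "t" (3): a world point X has camera coordinates R X + t. Camera axes: x right, y down, z forward; pixel columns grow to the right and rows downward; lengths in m; the calibration is good to about 2 mm. A picture is of the moment at which its call begins. calibration takes no time and is no camera call.
- manip.sign_off(): hands the job in, once; it reports no verdict.
The state is a dict: "clock": time; "qpos": joint angles; "qd": joint speeds; "joint_efforts": joint torques, N m; "tool_pos": TCP position; "orientation": TCP orientation; "wrist_force": force on the tool from outside, world axes, zero at the start; "ft_torque": the same for the moment, N m; "grip_width": finger opening in m.
Only numpy, scipy, OpenCV 4.12 (cv2) and the standard library are available. Lean on these libraries where they do the work, as an engineer would, in place of code of your own. Each camera call takes 0.05 s, during which the arm holds its last target. There are 200 camera calls.

TASK

The potter's wheel head on the leaning balancing stand has one heavy side that cannot be seen. Grip its cross bar and turn it to feel where the weight lies, swinging the heavy side well up by hand at least once; then bring the heavy side straight down to the lowest point and finish holding it there by the bar, still gripping, without disturbing the things on the bench.

Things in the scene. Friction and masses are not known exactly. Their poses are not given: they have to be found in the camera images.
- stand: Balancing stand, fixed: dark steel foot 170 x 150 x 18 mm, grey bearing, leaning spindle. Origin on the bench under the foot, z up. The spindle leans 35 deg (0.61 rad) from upright towards the stand's -x and passes 125 mm above the origin. So the lowest point of the wheel head's rim lies on the stand's -x side, at y = 0.
- bar (a point): Cross bar of the wheel head, aluminium, 75 mm long, 16 mm wide, 28 mm high along the axle; the point is its centre, on the axle line. z along the axle away from the disc, x along the bar. Below it a 44 mm round hub, 14 mm high, then a 180 mm disc, 24 mm thick, whose face is 28 mm below this point. Grip the bar across its 16 mm, fingers pointing along the axle.
- disc (a point): Centre of the wheel head's disc, half-way through its thickness, on the axle. A lead slug of about 0.4 kg cast in unseen (its centre is called heavy in the rules), 58 mm from the axle, anywhere around it, makes one side heavy: it turns the disc with up to 0.11 to 0.17 N m. The bearing drags with a constant 0.07 N m either way, plus 0.06 N m per rad/s while turning.
- pin (a point): Small steel pin, 10 mm across, 9 mm high, on the disc's face 76 mm from the axle, in line with the bar (bar's +x). It only shows how far the disc is turned and has nothing to do with the heavy side.
- wheelhead (a joint): Turn of the wheel head in rad, growing anticlockwise seen looking down on the bar; at 0 the pin is at the rim's highest point, at +-pi at the lowest. Range -6.4 to 6.4. Let go, the heavy side sinks slowly and sticks 24 to 40 deg short of the lowest point, on the side it came from; near the highest point it sticks too. It starts anywhere, stuck or still sinking: compare the pull, or sticking places, on both sides.
- mug_mid (a point): Bystander, leave alone: white mug, 80 mm across, 95 mm high; the point is its middle.
- bowl_mid (a point): Bystander, leave alone: clay bowl, 120 mm across, 60 mm high; the point is its middle.
- toolcup_mid (a point): Bystander, leave alone: terracotta cup, 76 mm across, 90 mm high; the point is its middle.
- glazejar_mid (a point): Bystander, leave alone: glass jar with lid, 64 mm across, 90 mm high; the point is its middle.
- brush_mid (a point): Bystander, leave alone: brush lying beside the stand; the point is its middle.
- rib_mid (a point): Bystander, leave alone: wooden spatula lying on the bench; the point is its middle.
- cone_mid (a point): Bystander, leave alone: terracotta cone stump beside the stand, 68 mm across, 70 mm high; the point is its middle.
Mind the look-alikes: they are no part of the job. Of the things that look like the stand, the largest one is meant.

How it is judged (in metres and radians):
On the way:
1. the heavy side is swung well up by hand: 50 deg or more from the lowest point, with the fingers on the wheel head (contact force between the fingers and wheelhead above 0.5 N and z of heavy in the frame of stand above 0.1135 m), for 0.1 s.
At the end, for the whole second after the job is handed in: The fingers grip the wheel head (2 N or more), it stands still, and its heavy side is within about 12.5 deg of the lowest point (contact force between the fingers and wheelhead above 2 N and y of heavy in the frame of stand between -0.0127 and 0.0127 m and z of heavy in the frame of stand below 0.1026 m and velocity of joint wheelhead between -0.05 and 0.05 rad/s); the arm keeps its last pose, push and grip.
It fails at once if a bystander on the bench is moved by more than 25 mm (distance of any of mug_mid, bowl_mid, toolcup_mid, glazejar_mid, brush_mid, rib_mid, cone_mid from where it was at the start of the episode above 0.025 m).
It also fails if it takes over 72 s, if anything falls off the work surface, if the arm or the gripper's body presses on something with over 40 N, if the wrist force passes 120 N, or if a joint passes its speed limit or range.

## Working session

There is one attempt and no reset: what is moved stays moved. The work goes in short steps, Python scripts to look and compute and a tool call to move; the robot and the scene stay as the last step left them, time stands still between calls to the robot, and variables do not carry over. Pictures are saved under pics/ and viewed, about 8 in all and at most 12, crops included, and the job is handed in when it is done.

Besides the shell and the picture viewer there is one more tool, called after "Emit:" by a JSON object that holds its "api" and its "payload", one argument or row to a line. jog_arm: Moves the arm, as the interface text tells. Its arguments: {"type":"object","properties":{"commands":{"type":"array","items":{"type":"object","properties":{"xyz":{"type":"array","items":{"type":"number"}},"roll":{"type":"number"},"hand":{"type":"number"}}}}},"required":["commands"]}

```bash
mkdir -p pics; ls; python3 - <<'E'
from rig import manip,snapshot,calibration
import cv2,numpy as np
print(manip.read_state())
for n in("side","top"):
    p,d=snapshot(n); np.savez(f"pics/{n}0.npz",p=p,d=d); cv2.imwrite(f"pics/{n}0.png",p[...,::-1]); print(calibration(n))
E
```

```text
pics
{'clock': 0.0, 'qpos': array([ 5.80221230e+01,  1.04019850e+01,  9.21303929e+01, -1.51129213e-05,
        7.75642795e+01, -1.18187326e+01]), 'qd': array([ 0.03230238, -0.03864995, -0.01019515, -0.02898015, -0.03260811,
       -0.03663021]), 'joint_efforts': array([ 1.01467009e-03, -4.33871090e+01, -3.41849685e+01,  7.03086751e-02,
        3.85375251e-02, -1.17737568e-04]), 'tool_pos': array([0.19785557, 0.53934264, 0.23781987]), 'orientation': array([-1.79980217e+02,  9.46114204e-02,  6.98408752e+01]), 'wrist_force': array([0.3091277 , 0.05343149, 0.40767943]), 'ft_torque': array([ 0.00537319, -0.02974012, -0.02629239]), 'grip_width': 0.08838952960841516}
{'fx': 431.6692105608169, 'fy': 431.6692105608169, 'cx': 321.9538374088337, 'cy': 205.29689149585244, 'R': array([[ 0.99032817, -0.13664122, -0.02406864],
       [-0.08852335, -0.48870195, -0.86794817],
       [ 0.10683511,  0.86168416, -0.49607124]]), 't': array([-0.51481951,  0.15819176,  1.37372317])}
{'fx': 390.88881813084174, 'fy': 390.88881813084174, 'cx': 317.63522796646237, 'cy': 200.93728717603966, 'R': array([[ 0.0285757 , -0.99954541,  0.0096126 ],
       [-0.99139946, -0.02956885, -0.12748644],
       [ 0.12771272, -0.00588691, -0.99179373]]), 't': array([-0.02507449,  0.57357595,  1.29445304])}
```

View pics/side0.png

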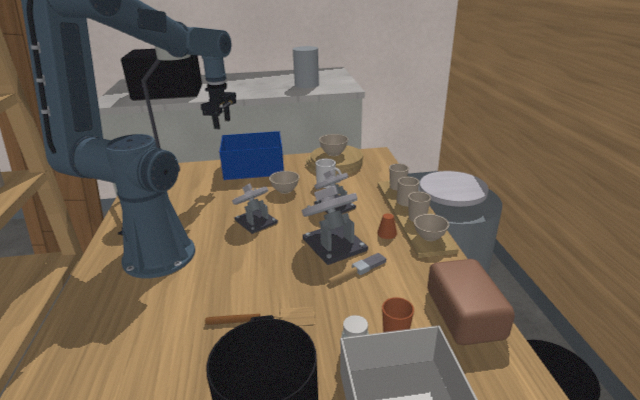

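View pics/top0.png

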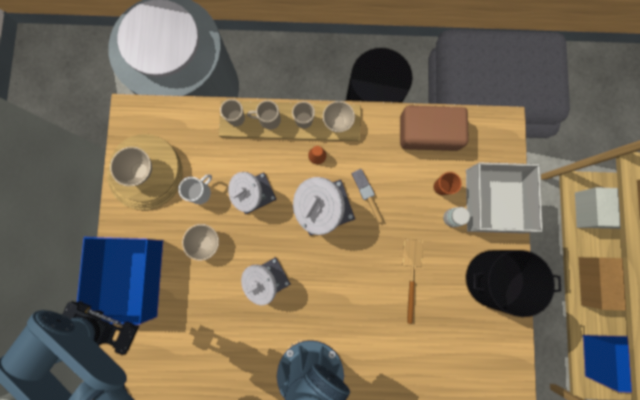

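The side view shows the large stand at about (333,220), with two smaller look-alikes. In the top view the large disc is at (320,206), leaning toward the left and the robot. I'll enlarge both and fit the disc face from depth.

```bash
cat > h.py <<'E'
from rig import manip,snapshot,calibration
import cv2,numpy as np
def cloud(n,d):
    c=calibration(n); v,u=np.mgrid[:d.shape[0],:d.shape[1]]
    P=np.stack([(u-c['cx'])/c['fx']*d,(v-c['cy'])/c['fy']*d,d],-1)
    return (P-c['t'])@c['R']
def proj(n,X):
    c=calibration(n); p=np.asarray(X)@c['R'].T+c['t']
    return np.c_[p[...,0]/p[...,2]*c['fx']+c['cx'],p[...,1]/p[...,2]*c['fy']+c['cy']]
E
python3 - <<'E'
from h import *
t=np.load("pics/top0.npz");s=np.load("pics/side0.npz")
a=cv2.resize(t['p'][166:246,280:370],None,fx=6,fy=6,interpolation=cv2.INTER_CUBIC)[:480,:]
b=cv2.resize(s['p'][165:265,285:385],None,fx=5,fy=5,interpolation=cv2.INTER_CUBIC)
cv2.imwrite("pics/c0.png",cv2.resize(a,(540,480))[...,::-1]);
im=np.zeros((500,800,3),np.uint8); im[:391,:440]=cv2.resize(a,(440,391)); im[:360,440:]=cv2.resize(b,(360,360)); cv2.imwrite("pics/c0.png",im[...,::-1])
C=cloud("top",t['d'])
for nm,(v,u) in {"c":(206,320)}.items():
    W=C[170:245,285:365].reshape(-1,3); W=W[W[:,2]>0.07]
    print(len(W),W.min(0),W.max(0))
    best=None;rng=np.random.default_rng(0)
    for _ in range(2000):
        p=W[rng.choice(len(W),3,False)]; n=np.cross(p[1]-p[0],p[2]-p[0]); n/=np.linalg.norm(n)+1e-9
        n*=np.sign(n[2]); 
        if abs(n[2]-np.cos(np.radians(35)))>.08: continue
        m=abs((W-p[0])@n)<.003
        if best is None or m.sum()>best.sum(): best=m
    Q=W[best]; c=Q.mean(0); n=np.linalg.svd(Q-c)[2][2]; n*=np.sign(n[2])
    print(best.sum(),c,n,np.degrees(np.arccos(n[2])),np.degrees(np.arctan2(n[1],n[0])))
    # boundary circle
    ex=np.cross([0,0,1],n);ex/=np.linalg.norm(ex);ey=np.cross(n,ex)
    q=np.c_[(Q-c)@ex,(Q-c)@ey].astype(np.float32); print(cv2.minEnclosingCircle(q))
    (x,y),r=cv2.minEnclosingCircle(q); print("face centre",c+x*ex+y*ey)
    H=W[((W-c)@n>.006)]; hh=np.c_[(H-c)@ex,(H-c)@ey,(H-c)@n]; print(len(H),hh.min(0),hh.max(0)); print((hh*1000).round()[:60])
E
```

```text
2333 [ 0.4040413  -0.08836421  0.09021856] [0.63359339 0.07193036 1.3571946 ]
1667 [ 0.54881466 -0.00841533  0.14845874] [-0.20225241  0.5330191   0.82157447] 34.75728419505736 110.77909120895976
((-0.0014724559150636196, -0.0062404354102909565), 0.09108327329158783)
face centre [ 0.54837246 -0.00309946  0.14490106]
274 [-0.02588653 -0.07757738  0.00628227] [0.13254241 0.64081192 1.02657549]
[[ 133.  641. 1027.]
 [ 133.  641. 1027.]
 [ 133.  641. 1027.]
 [ 133.  641. 1027.]
 [ 133.  641. 1027.]
 [ 133.  641. 1027.]
 [ 133.  641. 1027.]
 [ 133.  641. 1027.]
 [ -26.   19.   22.]
 [ -25.   20.   18.]
 [ -24.   20.   42.]
 [ -23.   23.   41.]
 [ -22.   22.   34.]
 [ -22.   21.   28.]
 [ -21.   23.   25.]
 [ -21.   23.   20.]
 [ -22.   16.   43.]
 [ -21.   18.   41.]
 [ -20.   23.   43.]
 [ -19.   24.   39.]
 [ -18.   25.   36.]
 [ -17.   26.   32.]
 [ -17.   26.   27.]
 [ -17.   26.   21.]
 [ -21.    9.   39.]
 [ -19.   15.   43.]
 [ -17.   21.   47.]
 [ -17.   22.   44.]
 [ -16.   24.   41.]
 [ -15.   26.   39.]
 [ -15.   25.   32.]
 [ -14.   27.   31.]
 [ -14.   25.   21.]
 [ -13.   25.   16.]
 [ -18.   10.   43.]
 [ -16.   15.   45.]
 [ -16.   16.   41.]
 [ -13.   23.   47.]
 [ -13.   22.   40.]
 [ -11.   28.   45.]
 [ -13.   21.   28.]
 [ -11.   24.   27.]
 [ -11.   23.   19.]
 [ -16.    7.   45.]
 [ -15.    9.   43.]
 [ -14.   12.   42.]
 [ -13.   12.   37.]
 [ -12.   15.   37.]
 [ -11.   19.   38.]
 [ -10.   23.   38.]
 [ -10.   20.   28.]
 [  -9.   20.   23.]
 [ -19.  -20.   11.]
 [ -13.    5.   43.]
 [ -12.   10.   45.]
 [ -10.   14.   46.]
 [ -10.   15.   43.]
 [  -8.   19.   44.]
 [  -8.   19.   40.]
 [  -8.   18.   31.]]
```

View pics/c0.png

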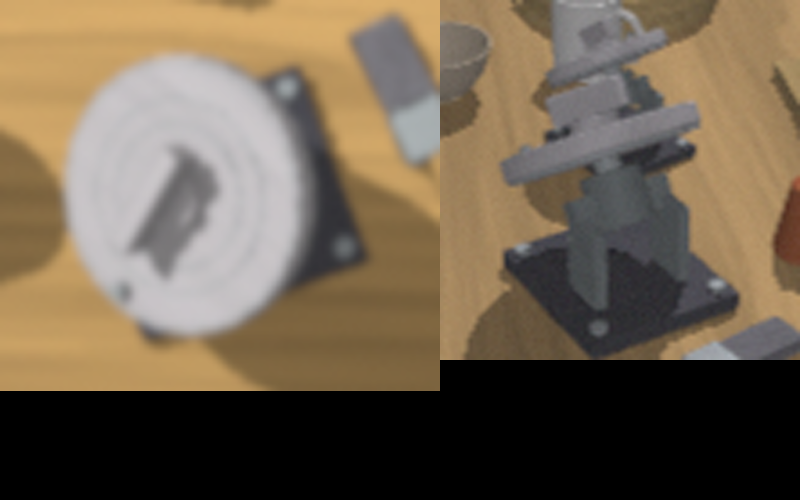

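```bash
cat >> h.py <<'E'
n=np.array([-.2023,.5330,.8216]); n/=np.linalg.norm(n)
F=np.array([.5484,-.0031,.1449])   # face centre
hy=np.cross(n,[0,0,1]);hy/=np.linalg.norm(hy)  # horizontal
up=np.cross(hy,n); up*=np.sign(up[2]); left=np.cross(n,up) # theta=0: up, 90deg: left
def ring(th,r=.076,z=.005): return F+z*n+r*(np.cos(th)[:,None]*up+np.sin(th)[:,None]*left)
def pin(p,name="top"):
    th=np.radians(np.arange(0,360,1.)); g=cv2.GaussianBlur(cv2.cvtColor(p,cv2.COLOR_RGB2GRAY).astype(np.float32),(0,0),1.0)
    def s(r): 
        q=proj(name,ring(th,r)).astype(np.float32); return cv2.remap(g,q[None,:,0],q[None,:,1],cv2.INTER_CUBIC)[0]
    e=s(.076)-.5*(s(.064)+s(.083)); m=e<e.min()*.6
    i=e.argmin(); k=np.arange(i-8,i+9); w=np.clip(-e[k%360]-5,0,None); 
    a=(w*k).sum()/w.sum(); return round((a+180)%360-180,1),round(float(e.min()),1),np.sort(e)[[3,30]].round(1)
E
python3 - <<'E'
from h import *
t=np.load("pics/top0.npz")
q=(np.array([305.2,225.5])-[calibration('top')['cx'],calibration('top')['cy']])/calibration('top')['fx']
c=calibration('top'); o=-c['R'].T@c['t']; r=c['R'].T@np.r_[q,1]; X=o+r*((F+.005*n-o)@n/(r@n))
d=X-F; print("pin",X,np.hypot(d@up,d@left),np.degrees(np.arctan2(d@left,d@up)))
C=cloud("top",t['d'])[170:245,285:365].reshape(-1,3); h=C-F
hz=h@n; m=(hz>.034)&(hz<.055)&(np.linalg.norm(h,axis=1)<.1); A=np.c_[h[m]@up,h[m]@left,hz[m]]
print(m.sum(),np.median(A,0),A.mean(0)); V=np.linalg.svd(A[:,:2]-A[:,:2].mean(0))[2][0]; print(np.degrees(np.arctan2(V[1],V[0])))
pr=(A[:,:2]-A[:,:2].mean(0))@np.c_[V,[-V[1],V[0]]]; print(pr.min(0),pr.max(0))
for nm in("top","side"): print(nm, proj(nm,np.array([F,F+.042*n])))
print(pin(t['p']))
for i in range(10):
    p,_=snapshot("top"); print(pin(p)) if i%3==0 else 0
E
```

```text
pin [0.48422014 0.02941466 0.11408963] 0.0781059274530416 -141.64669666119528
124 [ 0.00207278 -0.001952    0.04102865] [ 0.00105973 -0.00172182  0.04088302]
-147.0228027536939
[-0.03604383 -0.00996097] [0.03885146 0.00864261]
top [[316.06241045 204.62312659]
 [308.6661044  205.842103  ]]
side [[329.96958418 200.65350895]
 [326.05412559 187.90885269]]
(np.float64(-141.7), -18.8, array([-17.4,   2.8], dtype=float32))
(np.float64(-142.8), -18.6, array([-17.5,   2.8], dtype=float32))
(np.float64(-145.4), -20.4, array([-19.3,   2.9], dtype=float32))
(np.float64(-147.9), -17.3, array([-14.5,   2.7], dtype=float32))
(np.float64(-149.3), -16.0, array([-14.9,   2.7], dtype=float32))
```

Emit:
{"api": "jog_arm", "payload": {
  "commands": [
    {"xyz": [-36, 48, -10], "roll": 0, "hand": 60},
    {"xyz": [-36, 48, -10], "roll": 0, "hand": 60},
    {"xyz": [-36, 48, -10], "roll": 0, "hand": 60},
    {"xyz": [-36, 48, -10], "roll": 0, "hand": 60},
    {"xyz": [-36, 48, 0], "roll": 0, "hand": 60}
  ]
}}

```text
clock: 1.23
tool_pos: [0.3626, 0.2867, 0.28]
orientation: [179.9, -0.1, 69.9]
wrist_force: [0.9, 0.3, 0.6]
grip_width: 0.06
```

```bash
python3 - <<'E'
from h import *
for i in range(30):
    p,_=snapshot("top"); print(pin(p)) if i%4==1 else 0
s=manip.read_state(); print(s['clock'],s['tool_pos'],s['orientation'])
cv2.imwrite("pics/top1.png",p[...,::-1])
E
```

```text
(np.float64(-152.6), -19.5, array([-18.1,   2.6], dtype=float32))
(np.float64(-152.9), -20.7, array([-18.8,   3. ], dtype=float32))
(np.float64(-153.0), -20.9, array([-19.4,   2.8], dtype=float32))
(np.float64(-153.8), -19.6, array([-18.1,   3. ], dtype=float32))
(np.float64(-153.9), -18.5, array([-16.8,   3.1], dtype=float32))
(np.float64(-153.9), -17.6, array([-16. ,   2.9], dtype=float32))
(np.float64(-154.3), -18.6, array([-17.3,   2.9], dtype=float32))
(np.float64(-154.1), -18.8, array([-17.3,   3. ], dtype=float32))
2.725 [0.36138996 0.28811103 0.27869163] [-1.79997373e+02  2.40120963e-03  6.98422041e+01]
```

```bash
cat >> h.py <<'E'
B=F+.028*n
def jaw(thdeg): # yaw needed of tool x, deg in [-90,90)
    t=np.radians(thdeg); b=np.cos(t)*up+np.sin(t)*left; return (np.degrees(np.arctan2(b[1],b[0]))+90)%180
def rel(X,s): # world offset -> tool xyz mm
    y=np.radians(s['orientation'][2]); d=(np.asarray(X)-s['tool_pos'])*1000
    return np.round([d[0]*np.cos(y)+d[1]*np.sin(y), d[0]*np.sin(y)-d[1]*np.cos(y), -d[2]],1)
E
python3 - <<'E'
from h import *
s=manip.read_state(); print(B,up,left,s['qpos'],rel(B+[0,0,.08],s))
for t in range(-300,-80,10): print(t,round(jaw(t),1),end='; ')
print(jaw(-154.2))
E
```

```text
[0.54273572 0.0118237  0.16790433] [ 0.2915387  -0.76811729  0.5700886 ] [0.93492329 0.35484987 0.        ] [ 2.37964406e+01 -6.54238267e+00  1.04808364e+02  9.55551107e-05
  8.17375763e+01 -4.60457771e+01] [-196.9  265.4   30.8]
-300 85.4; -290 94.1; -280 102.5; -270 110.8; -260 119.0; -250 127.4; -240 136.2; -230 145.4; -220 155.2; -210 165.7; -200 176.9; -190 8.7; -180 20.8; -170 32.9; -160 44.7; -150 55.9; -140 66.4; -130 76.2; -120 85.4; -110 94.1; -100 102.5; -90 110.8; 51.256764037205926
```

Emit:
{"api": "jog_arm", "payload": {
  "commands": [
    {"xyz": [-36, 48, 5], "roll": 0, "hand": 60},
    {"xyz": [-36, 48, 5], "roll": 0, "hand": 60},
    {"xyz": [-36, 48, 5], "roll": 0, "hand": 60},
    {"xyz": [-36, 48, 5], "roll": 0, "hand": 60},
    {"xyz": [-36, 48, 5], "roll": 9, "hand": 60}
  ]
}}

```text
clock: 3.35
tool_pos: [0.5256, 0.0346, 0.2537]
orientation: [180.0, -0.0, 60.6]
wrist_force: [1.1, -0.2, 0.9]
grip_width: 0.0601
```

Emit:
{"api": "jog_arm", "payload": {
  "commands": [
    {"xyz": [0, 0, 0], "roll": 9.6, "hand": 50},
    {"xyz": [0, 0, 0], "roll": 0, "hand": 50}
  ]
}}

```text
clock: 3.6
tool_pos: [0.5247, 0.0358, 0.2533]
orientation: [-180.0, 0.0, 51.2]
wrist_force: [0.1, 0.5, -0.0]
grip_width: 0.0498
```

```bash
python3 - <<'E'
from h import *
p,_=snapshot("side"); s=manip.read_state(); print(s['tool_pos'],s['orientation'],s['wrist_force'],s['ft_torque'],rel(B-[0,0,.012],s))
cv2.imwrite("pics/s2.png",cv2.resize(p[120:270,230:430],(800,600),interpolation=cv2.INTER_CUBIC)[...,::-1])
E
```

```text
[0.52456428 0.03639029 0.25353295] [-1.79973909e+02  1.00143473e-02  5.14214678e+01] [ 0.89625668 -0.07544238 -0.68563561] [-0.05840445 -0.01417635 -0.03857986] [-7.9 29.5 97.6]
```

View pics/s2.png

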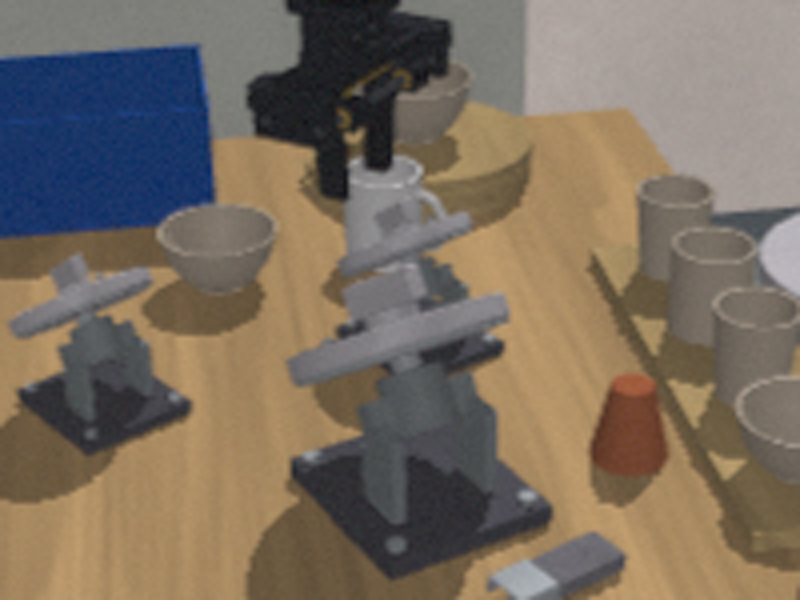

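The gripper hovers just behind the bar of the large stand, jaws around (355,185) in the crop and the bar at (385,288). I'll shift over it, then descend.

Emit:
{"api": "jog_arm", "payload": {
  "commands": [
    {"xyz": [-8, 29.5, 0], "roll": 0, "hand": 50},
    {"xyz": [0, 0, 0], "roll": 0, "hand": 50},
    {"xyz": [0, 0, 45], "roll": 0, "hand": 50},
    {"xyz": [0, 0, 30], "roll": 0, "hand": 50},
    {"xyz": [0, 0, 12], "roll": 0, "hand": 50}
  ]
}}

```text
clock: 4.28
tool_pos: [0.541, 0.0131, 0.165]
orientation: [-179.8, 0.1, 51.4]
wrist_force: [-0.6, -0.1, 0.8]
grip_width: 0.0499
```

Emit:
{"api": "jog_arm", "payload": {
  "commands": [
    {"xyz": [0, 0, 9], "roll": 0, "hand": 50},
    {"xyz": [0, 0, 0], "roll": 0, "hand": 40},
    {"xyz": [0, 0, 0], "roll": 0, "hand": 30},
    {"xyz": [0, 0, 0], "roll": 0, "hand": 20},
    {"xyz": [0, 0, 0], "roll": 0, "hand": 5}
  ]
}}

```text
clock: 4.9
tool_pos: [0.5375, 0.0061, 0.158]
orientation: [-179.8, 1.0, 51.3]
wrist_force: [-24.3, -25.8, 11.5]
grip_width: 0.0347
```

```bash
python3 - <<'E'
from h import *
p,_=snapshot("side"); q,_=snapshot("top"); s=manip.read_state(); print(s['clock'],s['tool_pos'],s['orientation'],s['wrist_force'],s['ft_torque'],s['grip_width'],rel(B-[0,0,.01],s))
im=np.zeros((600,800,3),np.uint8); im[:,:400]=cv2.resize(p[130:250,285:365],(400,600),interpolation=cv2.INTER_CUBIC); im[:400,400:]=cv2.resize(q[160:250,275:365],(400,400)); cv2.imwrite("pics/s3.png",im[...,::-1])
E
```

```text
5.0 [0.53748664 0.00608636 0.15800789] [-179.80897005    0.94850568   51.28692293] [-24.34747811 -24.59106196  11.29106703] [-4.49874515  4.22635151 -0.28756649] 0.03486583901735424 [7.8 0.5 0.1]
```

View pics/s3.png

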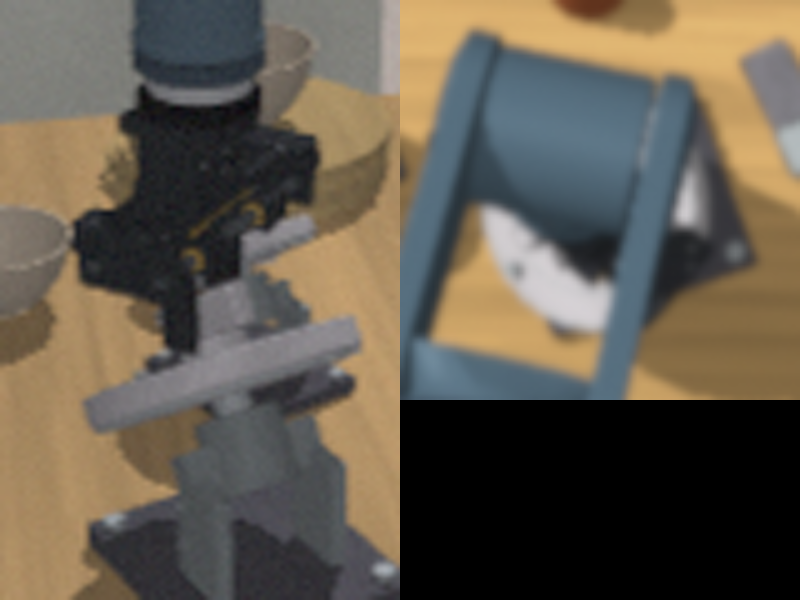

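The left finger tip caught the hub: width is 35 mm, with a one-sided 35 N. I'll open, lift 11 mm and close again.

Emit:
{"api": "jog_arm", "payload": {
  "commands": [
    {"xyz": [0, 0, 0], "roll": 0, "hand": 50},
    {"xyz": [0, 0, -11], "roll": 0, "hand": 50},
    {"xyz": [0, 0, 0], "roll": 0, "hand": 35},
    {"xyz": [0, 0, 0], "roll": 0, "hand": 20},
    {"xyz": [0, 0, 0], "roll": 0, "hand": 5}
  ]
}}

```text
clock: 5.62
tool_pos: [0.5426, 0.0119, 0.1686]
orientation: [180.0, 0.0, 51.3]
wrist_force: [-3.7, -7.4, 0.4]
grip_width: 0.022
```

```bash
python3 - <<'E'
from h import *
q,_=snapshot("top"); s=manip.read_state(); print(pin(q),s['clock'],s['tool_pos'],s['orientation'],s['wrist_force'],s['ft_torque'],s['grip_width'],rel(B,s))
E
```

```text
(np.float64(-9.1), -28.3, array([-25.8, -23.3], dtype=float32)) 5.675 [0.54237535 0.01152759 0.16858049] [-1.79993470e+02  7.63205389e-02  5.12659770e+01] [-1.57585475 -0.42628531  2.29762317] [-0.33404442  0.25087594 -0.23373828] 0.019683017313440746 [0.5 0.1 0.7]
```

Emit:
{"api": "jog_arm", "payload": {
  "commands": [
    {"xyz": [0, 0, 0], "roll": 7, "hand": 5},
    {"xyz": [0, 0, 0], "roll": 7, "hand": 5},
    {"xyz": [0, 0, 0], "roll": 7, "hand": 5},
    {"xyz": [0, 0, 0], "roll": 7, "hand": 5},
    {"xyz": [0, 0, 0], "roll": 0, "hand": 5}
  ]
}}

```text
clock: 6.3
tool_pos: [0.5413, 0.0109, 0.1679]
orientation: [-180.0, 0.2, 23.2]
wrist_force: [-4.1, -4.7, 0.7]
grip_width: 0.0154
```

```bash
cat >> h.py <<'E'
def pinr(p,t0,w=25): # restricted search
    th=np.radians(np.arange(t0-w,t0+w,.5)); g=cv2.GaussianBlur(cv2.cvtColor(p,cv2.COLOR_RGB2GRAY).astype(np.float32),(0,0),1.0)
    def s(r):
        q=proj("top",ring(th,r)).astype(np.float32); return cv2.remap(g,q[None,:,0],q[None,:,1],cv2.INTER_CUBIC)[0]
    e=s(.076)-.5*(s(.064)+s(.083)); w=np.clip(-e-5,0,None)*(abs(np.arange(len(e))-e.argmin())<16); return round(np.degrees((w*th).sum()/w.sum()),1),e.min()
def thyaw(y,t0): # theta from yaw, nearest t0
    t=np.arange(t0-60,t0+60,.1); return round(t[np.argmin([abs((jaw(a)-y+90)%180-90) for a in t])],1)
E
python3 - <<'E'
from h import *
q,_=snapshot("top"); s=manip.read_state(); print(pinr(q,-178),thyaw(s['orientation'][2],-178),s['clock'],s['orientation'],s['wrist_force'],s['ft_torque'],s['grip_width'],rel(B,s))
E
```

```text
(np.float64(-173.2), np.float32(-20.03006)) -178.0 6.35 [-179.99527271    0.22844966   23.22661335] [-3.89052498 -5.11022279  1.18422109] [-0.89358395  0.80538645 -0.13932076] 0.015704849307549732 [ 1.7 -0.2 -0. ]
```

Emit:
{"api": "jog_arm", "payload": {
  "commands": [
    {"xyz": [0, 0, 0], "roll": 8, "hand": 5},
    {"xyz": [0, 0, 0], "roll": 8, "hand": 5},
    {"xyz": [0, 0, 0], "roll": 8, "hand": 5},
    {"xyz": [0, 0, 0], "roll": 8, "hand": 5},
    {"xyz": [0, 0, 0], "roll": 0, "hand": 5}
  ]
}}

```text
clock: 6.98
tool_pos: [0.5394, 0.0114, 0.1676]
orientation: [179.9, 0.4, -8.8]
wrist_force: [-13.8, -3.4, 5.3]
grip_width: 0.0191
```

```bash
python3 - <<'E'
from h import *
q,_=snapshot("top"); s=manip.read_state(); print(pinr(q,-204),thyaw(s['orientation'][2],-205),s['clock'],s['orientation'],s['wrist_force'],s['ft_torque'],s['grip_width'],rel(B,s))
E
```

```text
(np.float64(nan), np.float32(-4.6901245)) -204.9 7.025 [179.87155722   0.44236687  -8.69414332] [-12.74281678  -3.14990483   5.60966495] [-0.74138968  1.59807559  0.37407364] 0.01892224375091369 [ 3.2 -0.9 -0.3]h.py:32: RuntimeWarning: invalid value encountered in scalar divide
  e=s(.076)-.5*(s(.064)+s(.083)); w=np.clip(-e-5,0,None)*(abs(np.arange(len(e))-e.argmin())<16); return round(np.degrees((w*th).sum()/w.sum()),1),e.min()
```

Emit:
{"api": "jog_arm", "payload": {
  "commands": [
    {"xyz": [0, 0, 0], "roll": 8, "hand": 5},
    {"xyz": [0, 0, 0], "roll": 8, "hand": 5},
    {"xyz": [0, 0, 0], "roll": 8, "hand": 5},
    {"xyz": [0, 0, 0], "roll": 8, "hand": 5},
    {"xyz": [0, 0, 0], "roll": 0, "hand": 5}
  ]
}}

```text
clock: 7.65
tool_pos: [0.5389, 0.0135, 0.1678]
orientation: [179.8, 0.5, -40.7]
wrist_force: [-15.6, 5.5, 9.3]
grip_width: 0.0216
```

```bash
python3 - <<'E'
from h import *
q,_=snapshot("top"); s=manip.read_state(); print(pinr(q,-235),thyaw(s['orientation'][2],-240),s['clock'],s['orientation'],s['wrist_force'],s['ft_torque'],s['grip_width'],rel(B,s))
E
```

```text
(np.float64(nan), np.float32(-3.930153)) -236.5 7.7 [179.77060352   0.48400873 -40.67068914] [-15.01704154   4.88727514   9.43177248] [0.46275508 2.17799893 0.22469705] 0.021491971650996283 [ 4.  -1.2 -0.1]h.py:32: RuntimeWarning: invalid value encountered in scalar divide
  e=s(.076)-.5*(s(.064)+s(.083)); w=np.clip(-e-5,0,None)*(abs(np.arange(len(e))-e.argmin())<16); return round(np.degrees((w*th).sum()/w.sum()),1),e.min()
```

Emit:
{"api": "jog_arm", "payload": {
  "commands": [
    {"xyz": [0, 0, 0], "roll": 7, "hand": 5},
    {"xyz": [0, 0, 0], "roll": 7, "hand": 5},
    {"xyz": [0, 0, 0], "roll": 6, "hand": 5},
    {"xyz": [0, 0, 0], "roll": 0, "hand": 5},
    {"xyz": [0, 0, 0], "roll": 0, "hand": 5}
  ]
}}

```text
clock: 8.32
tool_pos: [0.5393, 0.0144, 0.1678]
orientation: [179.7, 0.4, -60.7]
wrist_force: [-12.9, 8.0, 9.4]
grip_width: 0.0218
```

```bash
python3 - <<'E'
from h import *
p,_=snapshot("side"); q,_=snapshot("top"); s=manip.read_state(); print(thyaw(s['orientation'][2],-255),s['clock'],s['tool_pos'],s['orientation'],s['wrist_force'],s['ft_torque'],s['grip_width'],rel(B,s))
im=np.zeros((600,800,3),np.uint8); im[:,:400]=cv2.resize(p[130:250,285:365],(400,600),interpolation=cv2.INTER_CUBIC); im[:400,400:]=cv2.resize(q[160:250,275:365],(400,400)); cv2.imwrite("pics/s4.png",im[...,::-1])
print(proj("top",ring(np.radians([-256.]))),proj("side",ring(np.radians([-256.]))))
E
```

```text
-259.6 8.425 [0.53930265 0.01439878 0.16782312] [179.70894336   0.42775819 -60.65365694] [-12.93593269   8.52805335   8.54125826] [1.05712337 1.96315402 0.24573222] 0.022137580331963162 [ 3.9 -1.7 -0.1]
[[303.03584908 184.79983273]] [[346.98915974 194.3549218 ]]
```

View pics/s4.png

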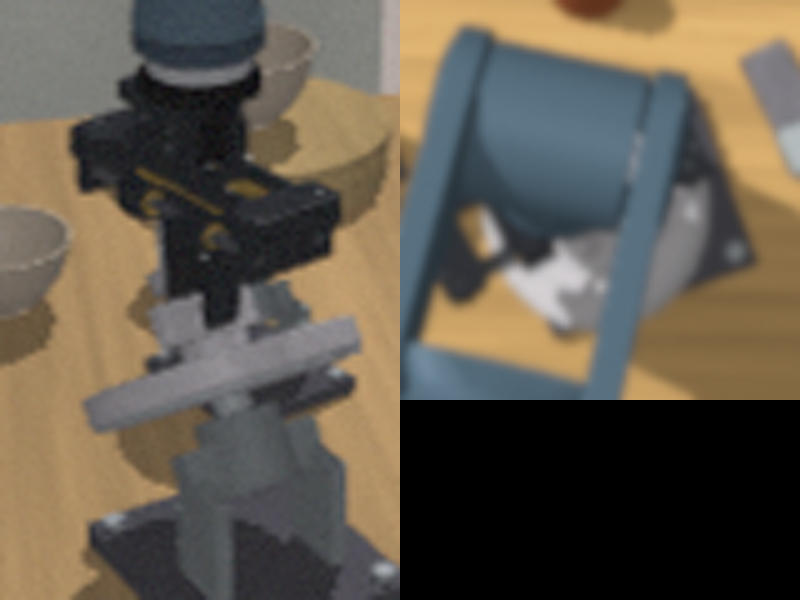

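Emit:
{"api": "jog_arm", "payload": {
  "commands": [
    {"xyz": [0, 0, 0], "roll": 0, "hand": 60},
    {"xyz": [0, 0, -60], "roll": 0, "hand": 60},
    {"xyz": [-15, 0, -30], "roll": 0, "hand": 60},
    {"xyz": [-60, 5, 0], "roll": 0, "hand": 60},
    {"xyz": [-60, 5, 0], "roll": 0, "hand": 60}
  ]
}}

```text
clock: 9.05
tool_pos: [0.4676, 0.1256, 0.2591]
orientation: [-179.9, -0.0, -60.8]
wrist_force: [0.5, 0.9, 0.9]
grip_width: 0.0597
```

Emit:
{"api": "jog_arm", "payload": {
  "commands": [
    {"xyz": [-60, 5, 0], "roll": 0, "hand": 60},
    {"xyz": [-60, 5, 0], "roll": 0, "hand": 60},
    {"xyz": [-60, 5, 0], "roll": 0, "hand": 60}
  ]
}}

```text
clock: 9.43
tool_pos: [0.3658, 0.2759, 0.2588]
orientation: [-179.9, 0.0, -60.8]
wrist_force: [0.7, 0.4, 0.3]
grip_width: 0.0598
```

```bash
python3 - <<'E'
from h import *
for i in range(36):
    p,_=snapshot("top"); print(pin(p)) if i%5==0 else 0
s=manip.read_state(); print(s['clock'],s['tool_pos'],s['orientation'])
cv2.imwrite("pics/t5.png",cv2.resize(p[160:250,270:370],(800,600),interpolation=cv2.INTER_CUBIC)[...,::-1])
E
```

```text
(np.float64(130.0), -13.6, array([-12.7,   2.9], dtype=float32))
(np.float64(133.2), -11.5, array([-10.9,   2.9], dtype=float32))
(np.float64(135.1), -14.3, array([-13.2,   3.3], dtype=float32))
(np.float64(136.2), -15.7, array([-14.6,   3. ], dtype=float32))
(np.float64(136.4), -15.7, array([-14.4,   3.2], dtype=float32))
(np.float64(136.8), -16.1, array([-14.3,   3.2], dtype=float32))
(np.float64(137.1), -15.8, array([-13.9,   3. ], dtype=float32))
(np.float64(137.2), -16.0, array([-14.2,   2.9], dtype=float32))
11.225 [0.36695061 0.2743778  0.25869667] [ 1.79996259e+02  8.84165305e-04 -6.07560351e+01]
```

View pics/t5.png

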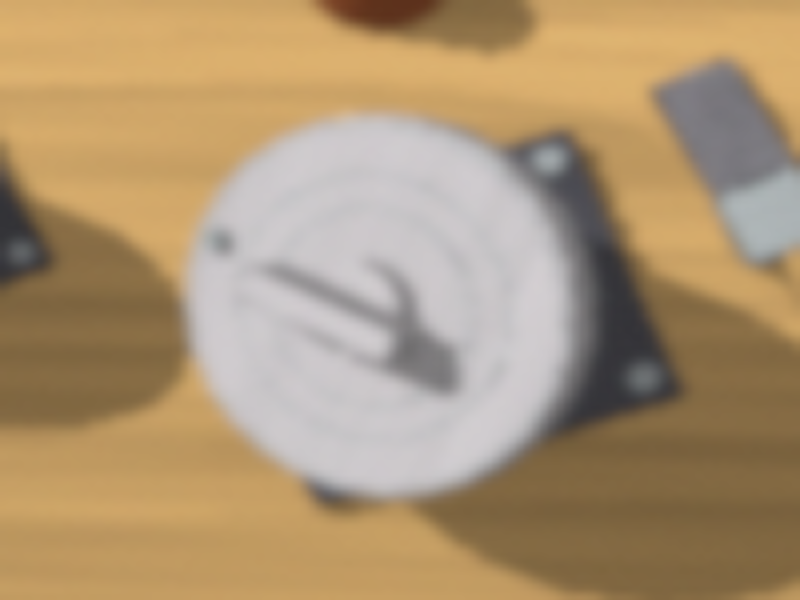

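It stuck at 137.3° (that is -222.7°) after coming down from the other side, with the pin at (220,240) in the crop. The first sticking place was -154.3°. The midpoint is -188.5°, half-gap 34°. I'll regrip here and turn up to it.

Emit:
{"api": "jog_arm", "payload": {
  "commands": [
    {"xyz": [60, -5, 0], "roll": 0, "hand": 60},
    {"xyz": [60, -5, 0], "roll": 0, "hand": 60},
    {"xyz": [60, -5, 0], "roll": 0, "hand": 60},
    {"xyz": [60, -5, 0], "roll": 0, "hand": 60},
    {"xyz": [60, -5, 0], "roll": 0, "hand": 60}
  ]
}}

```text
clock: 11.85
tool_pos: [0.5363, 0.023, 0.2589]
orientation: [-180.0, -0.0, -60.8]
wrist_force: [0.3, 0.3, -0.3]
grip_width: 0.06
```

Emit:
{"api": "jog_arm", "payload": {
  "commands": [
    {"xyz": [13, 0, 0], "roll": -9, "hand": 60},
    {"xyz": [0, 0, 0], "roll": -9, "hand": 60},
    {"xyz": [0, 0, 0], "roll": -9, "hand": 60},
    {"xyz": [0, 0, 0], "roll": -6.3, "hand": 50},
    {"xyz": [0, 0, 0], "roll": 0, "hand": 50}
  ]
}}

```text
clock: 12.48
tool_pos: [0.5417, 0.0134, 0.2586]
orientation: [180.0, 0.0, -27.5]
wrist_force: [-0.4, -0.1, 0.2]
grip_width: 0.0503
```

```bash
python3 - <<'E'
from h import *
s=manip.read_state(); print(s['clock'],s['tool_pos'],s['orientation'],rel(B+[-.002,.001,0],s),jaw(-222.7)-180,jaw(-188.5))
E
```

```text
12.475 [0.54170262 0.01344485 0.25862914] [ 1.79996318e+02  6.65796046e-03 -2.75198978e+01] [-0.6  1.  90.7] -27.535766639733026 10.474521074240613
```

Emit:
{"api": "jog_arm", "payload": {
  "commands": [
    {"xyz": [0, 1, 50], "roll": 0, "hand": 50},
    {"xyz": [0, 0, 30], "roll": 0, "hand": 50},
    {"xyz": [0, 0, 11], "roll": 0, "hand": 50},
    {"xyz": [0, 0, 0], "roll": 0, "hand": 30},
    {"xyz": [0, 0, 0], "roll": 0, "hand": 5}
  ]
}}

```text
clock: 13.1
tool_pos: [0.542, 0.0125, 0.1691]
orientation: [-180.0, -0.1, -27.5]
wrist_force: [0.8, -0.1, 1.1]
grip_width: 0.0322
```

Emit:
{"api": "jog_arm", "payload": {
  "commands": [
    {"xyz": [0, 0, 0], "roll": 0, "hand": 5},
    {"xyz": [0, 0, 0], "roll": 0, "hand": 5},
    {"xyz": [0, 0, 0], "roll": -5, "hand": 5},
    {"xyz": [0, 0, 0], "roll": -6, "hand": 5},
    {"xyz": [0, 0, 0], "roll": -6, "hand": 5}
  ]
}}

```text
clock: 13.72
tool_pos: [0.5389, 0.0152, 0.1697]
orientation: [-179.8, 0.3, -10.2]
wrist_force: [-15.6, 12.3, 19.1]
grip_width: 0.0179
```

Emit:
{"api": "jog_arm", "payload": {
  "commands": [
    {"xyz": [0, 0, 0], "roll": -6, "hand": 5},
    {"xyz": [0, 0, 0], "roll": -6, "hand": 5},
    {"xyz": [0, 0, 0], "roll": -6, "hand": 5},
    {"xyz": [0, 0, 0], "roll": -3, "hand": 5},
    {"xyz": [0, 0, 0], "roll": 0, "hand": 5}
  ]
}}

```text
clock: 14.35
tool_pos: [0.5393, 0.0146, 0.1695]
orientation: [-179.8, 0.2, 10.6]
wrist_force: [-13.5, 7.3, 15.0]
grip_width: 0.0161
```

```bash
python3 - <<'E'
from h import *
q,_=snapshot("top"); s=manip.read_state(); print(pinr(q,-188),thyaw(s['orientation'][2],-188),s['clock'],s['tool_pos'],s['orientation'],s['wrist_force'],s['ft_torque'],s['grip_width'],rel(B,s))
E
```

```text
(np.float64(nan), np.float32(-4.638695)) -188.4 14.4 [0.53924593 0.01457804 0.16956198] [-179.80206126    0.2046704    10.59954044] [-12.23087982   6.74978842  14.68540777] [1.03685543 2.1931362  0.05549343] 0.01610405551476315 [2.9 3.3 1.7]h.py:32: RuntimeWarning: invalid value encountered in scalar divide
  e=s(.076)-.5*(s(.064)+s(.083)); w=np.clip(-e-5,0,None)*(abs(np.arange(len(e))-e.argmin())<16); return round(np.degrees((w*th).sum()/w.sum()),1),e.min()
```

Emit:
{"api": "jog_arm", "payload": {
  "commands": [
    {"xyz": [0, 0, 0], "roll": 0, "hand": 50},
    {"xyz": [0, 0, 0], "roll": 0, "hand": 50},
    {"xyz": [0, 0, -60], "roll": 0, "hand": 50},
    {"xyz": [0, 0, -30], "roll": 0, "hand": 50},
    {"xyz": [-22, -55, 0], "roll": 0, "hand": 50}
  ]
}}

```text
clock: 15.02
tool_pos: [0.5128, 0.0606, 0.2613]
orientation: [179.8, -0.4, 10.3]
wrist_force: [-0.3, 0.3, -0.4]
grip_width: 0.0497
```

Emit:
{"api": "jog_arm", "payload": {
  "commands": [
    {"xyz": [-22, -55, 0], "roll": 0, "hand": 50},
    {"xyz": [-22, -55, 0], "roll": 0, "hand": 50},
    {"xyz": [-22, -55, 0], "roll": 0, "hand": 50},
    {"xyz": [-22, -55, 0], "roll": 0, "hand": 50},
    {"xyz": [0, 0, 0], "roll": 0, "hand": 50}
  ]
}}

```text
clock: 15.65
tool_pos: [0.3808, 0.2656, 0.2581]
orientation: [-180.0, -0.0, 10.9]
wrist_force: [0.2, -0.0, -0.7]
grip_width: 0.0499
```

```bash
python3 - <<'E'
from h import *
for i in range(9):
    p,d=snapshot("top"); print(pin(p)) if i%2==0 else 0
s=manip.read_state(); print(s['clock'],s['tool_pos'],s['orientation'],rel(B,s))
cv2.imwrite("pics/t6.png",cv2.resize(p[150:260,260:380],(800,600),interpolation=cv2.INTER_CUBIC)[...,::-1])
# stand azimuth from foot bolts/foot top plane: points z .01-.025 near stand
C=cloud("top",d)[150:260,260:400].reshape(-1,3); m=(abs(C[:,2]-.018)<.006)&(np.hypot(C[:,0]-.55,C[:,1]+.02)<.13)
g=C[m][:,:2]; print(m.sum(),cv2.minAreaRect((g*1000).astype(np.float32)))
E
```

```text
(np.float64(175.0), -16.0, array([-14.2,   3. ], dtype=float32))
(np.float64(175.0), -16.4, array([-14.5,   3.3], dtype=float32))
(np.float64(175.0), -16.3, array([-14.4,   3. ], dtype=float32))
(np.float64(175.0), -16.1, array([-14.2,   3. ], dtype=float32))
(np.float64(175.0), -16.1, array([-14.2,   3.1], dtype=float32))
16.1 [0.38342176 0.26199414 0.25764896] [1.79997285e+02 6.90475576e-03 1.04269570e+01] [111.4 274.9  89.7]
319 ((558.8074951171875, -34.07256317138672), (148.6932830810547, 168.26239013671875), 20.948322296142578)
```

View pics/t6.png

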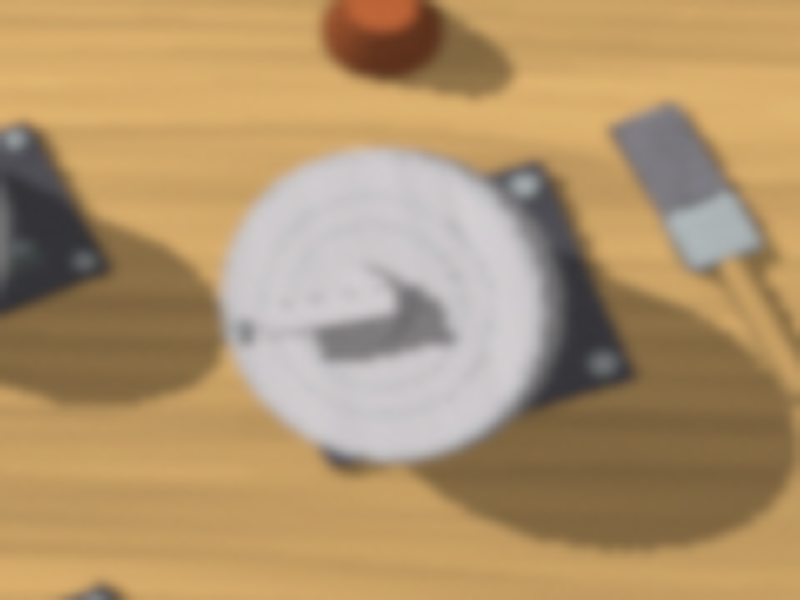

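Released, the wheel stays put with the pin at 175.0° ((245,333) in the crop). The target is 171.5°. I'll regrip and turn about 3.5° further back.

Emit:
{"api": "jog_arm", "payload": {
  "commands": [
    {"xyz": [22, 54.5, 0], "roll": 0, "hand": 50},
    {"xyz": [22, 54.5, 0], "roll": 0, "hand": 50},
    {"xyz": [22, 54.5, 0], "roll": 0, "hand": 50},
    {"xyz": [22, 54.5, 0], "roll": 0, "hand": 50},
    {"xyz": [21, 54.5, 0], "roll": 0, "hand": 50}
  ]
}}

```text
clock: 16.73
tool_pos: [0.5407, 0.0124, 0.2578]
orientation: [-180.0, -0.0, 10.5]
wrist_force: [1.1, 1.6, 0.0]
grip_width: 0.0499
```

Emit:
{"api": "jog_arm", "payload": {
  "commands": [
    {"xyz": [0, 0, 0], "roll": 0, "hand": 50},
    {"xyz": [0, 0, 45], "roll": 0, "hand": 50},
    {"xyz": [0, 0, 30], "roll": 0, "hand": 50},
    {"xyz": [0, 0, 14], "roll": 0, "hand": 50},
    {"xyz": [0, 0, 0], "roll": 0, "hand": 30}
  ]
}}

```text
clock: 17.35
tool_pos: [0.5392, 0.0153, 0.1682]
orientation: [-180.0, 0.1, 10.6]
wrist_force: [1.0, 0.4, 0.9]
grip_width: 0.0424
```

Emit:
{"api": "jog_arm", "payload": {
  "commands": [
    {"xyz": [0, 0, 0], "roll": 0, "hand": 5},
    {"xyz": [0, 0, 0], "roll": 0, "hand": 5},
    {"xyz": [0, 0, 0], "roll": 0, "hand": 5},
    {"xyz": [0, 0, 0], "roll": 2, "hand": 5},
    {"xyz": [0, 0, 0], "roll": 2.2, "hand": 5}
  ]
}}

```text
clock: 17.98
tool_pos: [0.5392, 0.0146, 0.1698]
orientation: [180.0, 0.1, 6.3]
wrist_force: [-6.9, -2.0, 6.1]
grip_width: 0.0166
```

Emit:
{"api": "jog_arm", "payload": {
  "commands": [
    {"xyz": [0, 0, 0], "roll": 0, "hand": 5},
    {"xyz": [0, 0, 0], "roll": 0, "hand": 5},
    {"xyz": [0, 0, 0], "roll": 0, "hand": 5},
    {"xyz": [0, 0, 0], "roll": 0, "hand": 5}
  ]
}}

```text
clock: 18.48
tool_pos: [0.5392, 0.0145, 0.1698]
orientation: [179.9, 0.1, 6.4]
wrist_force: [-7.2, -1.5, 6.1]
grip_width: 0.016
```

```bash
python3 - <<'E'
from h import *
p,_=snapshot("side"); q,_=snapshot("top"); s=manip.read_state(); print(s['clock'],s['tool_pos'],s['orientation'],s['wrist_force'],s['ft_torque'],s['grip_width'],rel(B,s))
im=np.zeros((600,800,3),np.uint8); im[:,:400]=cv2.resize(p[130:250,285:365],(400,600),interpolation=cv2.INTER_CUBIC); im[:400,400:]=cv2.resize(q[160:250,275:365],(400,400)); cv2.imwrite("pics/s7.png",im[...,::-1])
E
```

```text
18.575 [0.53917098 0.01455943 0.16977356] [1.79951593e+02 7.19684125e-02 6.39035378e+00] [-6.91854027 -2.05777524  6.74345165] [-0.19640769  0.76476055  0.2882735 ] 0.01630505708748251 [3.2 3.1 1.9]
```

View pics/s7.png

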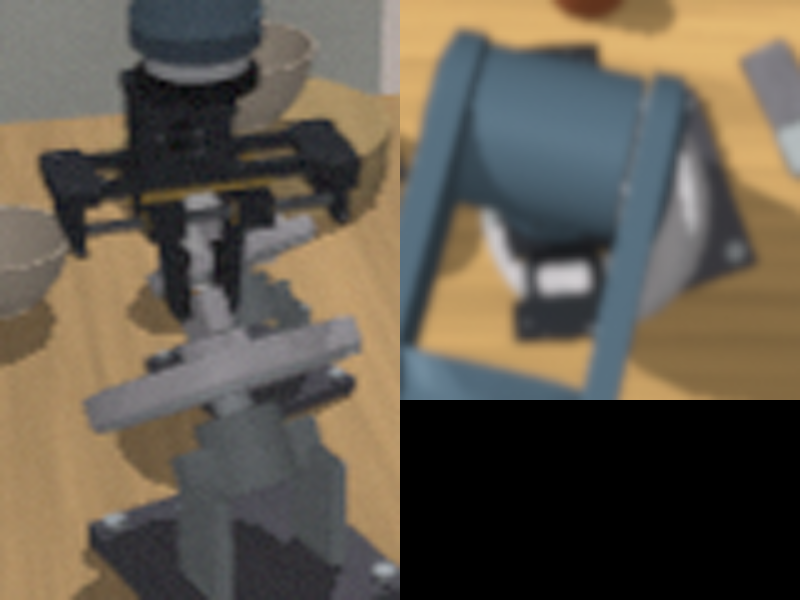

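The bar is held flush between the fingers at (210,290) in the left view, opening 16 mm, and forces are steady and low. Handing in.

```bash
python3 -c "
from rig import manip
print(manip.sign_off(), manip.read_state()['clock'])"
```

```text
the job is handed in; nothing more can be done
the job is handed in; nothing more can be done
```

I gripped the wheel head's bar, found its heavy side, brought that side to the lowest point as estimated, and handed the job in with the bar still gripped. The sign-off gave no verdict. The clock read about 18.6 s of the 72 s allowed.

**Finding the heavy side:** Left alone at first, the wheel sank and stuck with the pin at about -154.3°. I turned it by hand to about -259°, which puts the heavy side about 70° above the lowest point. I let it go, and it came down from the other side and stuck at about -222.7°. The heavy side is therefore lowest at the midpoint, -188.5°. The half-gap of 34° fits the stated 24 to 40°.

**Last checks:**
- **Position:** with the wheel released, the camera showed -185.0°, 3.5° off target and not moving. I regripped and turned it about 3.5° further.
- **Final angle:** this is inferred from the tool's turn, because the arm hid the pin. The tool angle had read 3 to 5° away from the pin in earlier comparisons. I allowed for that offset, and it is well inside the 12.5° tolerance.
- **Grip:** the opening is 16 mm, the width of the bar, and the wrist force was steady at about 10 N.
- **Bench:** I saw no bystander moved in the pictures I viewed, but I did not measure their positions.

**What went wrong:** on the first grasp one finger tip caught the hub, with about 35 N on the wrist. I opened, lifted 11 mm and gripped again. The interface only allows the tool to point straight down, so the fingers were never tilted along the axle as the task describes.

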